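# Prove the parking brake of the bench sled

### The arm

A 6-joint arm with a two-finger parallel gripper is mounted at the origin on a cart in front of the work surface, level with it; the furniture and walls round the work are solid. World frame = base frame: x ahead of the robot, y to its left, z up, the work surface at z = 0. Lengths are in m, angles in degrees, forces in N, time in s.
With the tool pointing down it reaches from about 0.375 to 0.9 m from the base axis. Payload 3.1 kg.
Tool frame: the origin (TCP) lies on the centre line of the jaws, within the pads' length; the fingertips stand 25 mm ahead of it and the grasp point (between the pads) lies 6 mm ahead of it; z points along the fingers, y is the line along which they close (so a half turn about z gives the same grasp; the last joint's range is limited). The gripper opens to 87 mm and grips with 3 to 60 N. Pads are 19 mm wide; open, the fingers measure 117 mm over their backs; the gripper's body (75 mm by 190 mm) begins 51 mm behind the grasp point.
Start: joints at [57.611, 30.224, 82.088, -0, 67.689, -10.227], TCP at [0.236, 0.579, 0.248] pointing down, gripper open.
Joint ranges: [-176.69, 176.69], [-43.24, 126.21], [12.49, 139.97], [-82, 262], [0, 151.66], [-163.58, 163.58]. Speed limits (degrees/s): [159.86, 159.86, 180, 180, 180, 180].

### API

Orientations are given as a 3x3 rotation matrix whose columns are the frame's x, y, z axes.
In Python, from rig import * gives the robot as it stands.
- The arm moves only by the tool step_arm, never from a script. Its argument "steps" is a list of rows, each a list of 7 numbers: the shift along the tool's x, y, z normalised to -1 to 1, where 1 is 0.3 m, then the turn, a rotation vector about the tool's x, y, z normalised to -1 to 1, where 1 is 45 degrees, then the gripper's target within -1 to 1 (shut at 1, half-way at 0, fully open at -1). A call has 1 to 8 rows; each row is the pose to reach, as a shift and turn from the pose commanded when the call began, along the tool's axes at that moment; what a row does not reach only later rows make up. A row lasts 1/12 s, in which the tool goes at most 41.7 mm and 7.16 degrees, less where a joint would pass 70% of its speed; a pose out of reach is approached as far as the arm can. A call with a number of a shift or a turn outside -1 to 1 is refused whole. A call with a gripper value outside its range is refused whole. The fingers move at their own pace and stop on an object; the grip force is fixed at half the most. Time passes only in rows, so rows that repeat a pose let the fingers close. It gives the time, the measured TCP pose, the force, the opening and the grip force at its end, in the units of the state.
- read_state(): the state, without advancing time (a new reading comes with each control period).
- capture(name): name is "scene" or "side" or "wrist"; returns a dict with "image" (480x640x3 uint8, red, green, blue), "vertical_fov" (degrees; the focal length in pixels is half the picture's height over the tangent of half this angle, whatever the lens; pixels are square), "cx", "cy" (the principal point, pixels), "world_from_camera" (4x4, takes a point from camera to world coordinates); the wrist camera has in their place "T_tool_cam" (4x4, takes a point from camera to tool coordinates, whose origin is the TCP and whose axes are the flange's). Camera axes: x right, y down, z forward; pixel columns grow to the right and rows downward; lengths in m; the calibration is good to about 2 mm. A picture is of the moment at which its call begins: read the wrist's pose just before it. There is no depth.
- hand_in(): hands the job in; it is judged then, once.
The state is a dict: "time_s": time; "joint_positions": joint angles; "qvel": joint speeds; "tau": joint torques, N m; "position": TCP position; "tcp_rot": TCP orientation; "force": force on the tool from outside, world axes, zero at the start; "moment": the same for the moment, N m; "opening": opening from 0.0 (shut) to 1.0 (fully open); "grasp_force": force on a finger pad.
Only numpy, scipy, OpenCV 4.12 (cv2) and the standard library are available. Lean on these libraries where they do the work, as an engineer would, in place of code of your own. Each camera call takes 0.05 s, during which the arm holds its last target. There are 200 camera calls.

### The job

Check the parking brake of the small sled on the workbench rails. Push the stiff brake lever down by its rubber tread, as far as it goes, so that its tooth locks in the notch, pressing with no more than 25 N; then prove that the brake holds by pushing the sprung bumper on the sled's end straight along the rails towards the sled with a steady 10 to 20 N (never more than 20 N) for at least half a second; then lift the lever by its upright tab all the way back up to release the brake. Leave the sled within 2 cm of where it stood, and do not disturb the tape roll, the adapter and the marker lying beside it.

Things in the scene. Friction and masses are not known exactly. Their poses are not given: they have to be found in the camera images.
- rail_base: Fixed aluminium base plate, 110 x 260 x 8 mm, with two steel guide rods along its long side (its y axis), dark end blocks 36 mm high, and a front apron with a dark notched keeper under the lever (28 mm high). Its place and turn differ each time. Origin: centre of the plate's underside, on the bench, midway along the rods. x: to its back, away from the lever; y: towards the bumper end; z up.
- sled: Grey sled, deck 104 x 140 mm, top at z 48 mm, sliding on the rods along y (+-40 mm, friction 2.5 N). A contactor fixed on it reaches z 130 mm, from x -24 to +51 mm and y +-22 mm. Origin: on the bench below the deck's middle, axes as rail_base. Even when locked it has play: pushed at the bumper it slides 0 to 9 mm, unknown and different each time, before the tooth meets the notch.
- bumper_face (a point): Centre of the outer (+y) face of the sprung black bumper on the sled's +y end: a pad 40 mm wide (x), 34 mm high, 10 mm thick. Unpushed it is at x 0, y 100, z 64 mm in the sled's frame. Push it towards -y; its spring gives 4 N per mm, up to 9 mm. The base's end block (36 mm high) may lie below, so keep fingertips above 42 mm.
- lever_hinge (a point): Point on the hinge axis of the brake lever, at the middle of the sled's front (-x) side: x -60, y 0, z 48 mm in the sled's frame. The axis is parallel to y.
- lever (a joint): Brake lever angle; the stiff lever reaches from the hinge to -x and stays where it is left. 0: raised, released, shank 0.38 rad above level. Grows going down; 0.70: down on a hard stop, locked, shank 0.32 rad below level. Its friction takes about 6 to 10 N at the tread, 3 to 5 N at the tab. Over 0.64 counts as locked, under 0.15 as released.
- tread: Ribbed black rubber tread on the lever, 36 x 36 x 9 mm, on a cushion that gives 4 N per mm up to 6 mm, squarely to the shank. Origin: centre of its underside, 45 mm from the hinge along the shank and 11 mm above the shank's middle line.
- tread_top (a point): Centre of the top of the tread (45 mm from the hinge along the shank, 20 mm above the shank's middle line): where to press down. The upright tab begins 31 mm further out.
- lever_tab (a point): Grip point of the upright steel tab at the lever's outer end: a fin 10 mm thick (along y), 26 mm long along the shank, top 31 mm above the shank's middle line. This point is 89 mm from the hinge along the shank, 20 mm above its middle line. Pinch it across its thickness from above; it may pivot in the fingers. Locked, it is 39 mm above the bare bench.
- tape: Black roll of tape lying flat, 67 mm across, 19 mm high, beyond the -y end of the rails. Bystander. Origin: centre of its underside.
- adapter: Black video adapter block, 30 x 67 x 16 mm, behind the rails. Bystander. Origin: centre of its underside.
- marker: White and red marker pen, 15 x 130 x 15 mm, lying behind the rails. Bystander. Origin: centre of its underside.

How it is judged:
By the outcome, as a careful person would: the job done as asked, in the order asked, and still so for the second after the job is handed in, with the robot touching nothing.
It also fails if it takes over 72 s, if anything falls off the work surface, if the arm or the gripper's body presses on something with over 40 N, if the wrist force passes 120 N, or if a joint passes its speed limit or range.

## Working session

There is one attempt and no reset: what is moved stays moved. The work goes in short steps, Python scripts to look and compute and a tool call to move; the robot and the scene stay as the last step left them, time stands still between calls to the robot, and variables do not carry over. Pictures are saved under pics/ and viewed, at most 12 in all, crops included, and the job is handed in when it is done.

Besides the shell and the picture viewer there is one more tool, called after "Emit:" by a JSON object that holds its "name" and its "arguments". step_arm: Moves the arm, as the interface text tells. Scaled input: -1 to 1 covers 0.3 m each way for a shift and 45 degrees each way for a turn. Its arguments: {"type":"object","properties":{"steps":{"type":"array"}},"required":["steps"]}

```bash
mkdir -p pics
python3 - <<'E'
from rig import *
import cv2,numpy as np
s=read_state();print(s)
for n in("scene","side"):
    c=capture(n);cv2.imwrite(f"pics/{n}0.png",c["image"][:,:,::-1]);print(n,c["vertical_fov"],c["cx"],c["cy"],np.round(c["world_from_camera"],4).tolist())
E
```

```text
{'time_s': 0.0, 'joint_positions': array([ 5.76107905e+01,  3.02800451e+01,  8.21574018e+01, -4.56304916e-04,
        6.76880693e+01, -1.02282974e+01]), 'qvel': array([-0.04898927, -0.0430429 ,  0.0578527 ,  0.11514598, -0.01572531,
       -0.08189143]), 'tau': array([ 1.16029027e-03, -4.40050042e+01, -1.76587969e+01,  6.33771345e-02,
        5.83615224e-02, -1.79914496e-04]), 'position': array([0.23536782, 0.5782489 , 0.24655436]), 'tcp_rot': array([[-9.26129058e-01,  3.77204992e-01, -1.16724915e-03],
       [ 3.77206605e-01,  9.26127281e-01, -1.85381057e-03],
       [ 3.81754675e-04, -2.15716193e-03, -9.99997600e-01]]), 'force': array([ 0.34411732, -0.04916994, -0.49990606]), 'moment': array([-0.00940743,  0.01972658, -0.02405962]), 'grasp_force': 0.0, 'opening': 0.9989132437570694}
scene 56.5634658052331 323.36202270139813 242.01477514119713 [[0.6573, -0.4403, 0.6116, -0.0001], [-0.7532, -0.4094, 0.5149, -0.6741], [0.0237, -0.7991, -0.6007, 0.613], [0.0, 0.0, 0.0, 1.0]]
side 55.283040767623085 315.3187899242223 241.33475098140565 [[-1.0, 0.0021, 0.0079, 0.5433], [-0.0066, 0.3548, -0.9349, 0.5387], [-0.0048, -0.9349, -0.3548, 0.3967], [0.0, 0.0, 0.0, 1.0]]
```

View pics/scene0.png

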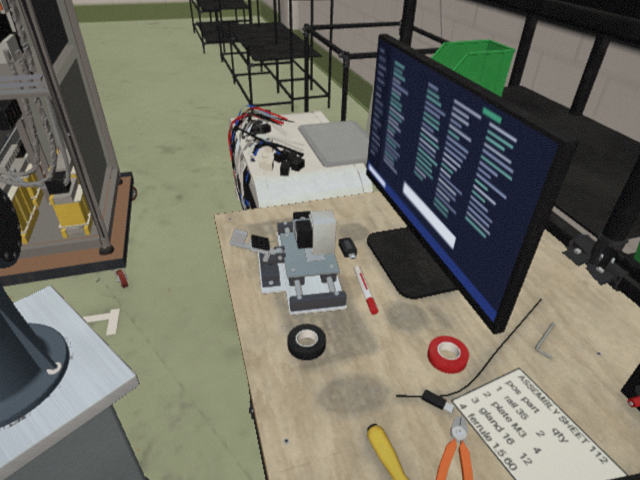

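View pics/side0.png

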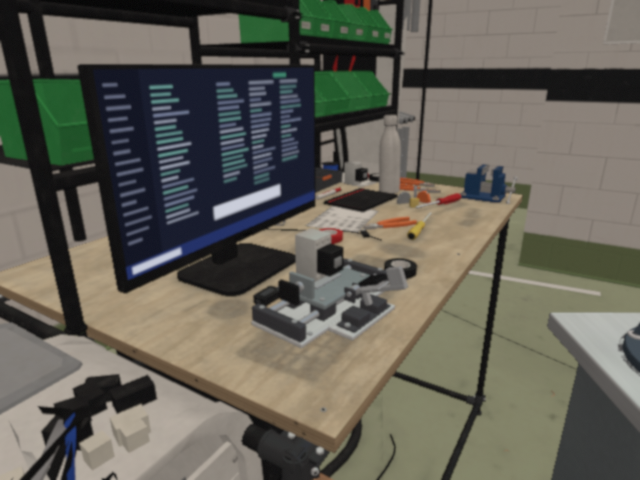

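The sled sits at scene px (305,265), lever at (245,240) to the robot's side. The near (-y) end block is at (318,300), with the tape at (306,342). In the side view the bumper end faces the camera at (290,290). I'll enlarge both.

Run:
```python
import cv2
a=cv2.imread("pics/scene0.png")[195:325,215:385];b=cv2.imread("pics/side0.png")[220:350,240:420]
cv2.imwrite("pics/z1.png",cv2.resize(a,(680,520),interpolation=cv2.INTER_CUBIC))
cv2.imwrite("pics/z2.png",cv2.resize(b,(720,520),interpolation=cv2.INTER_CUBIC))
```

```text
(no output)
```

View pics/z1.png

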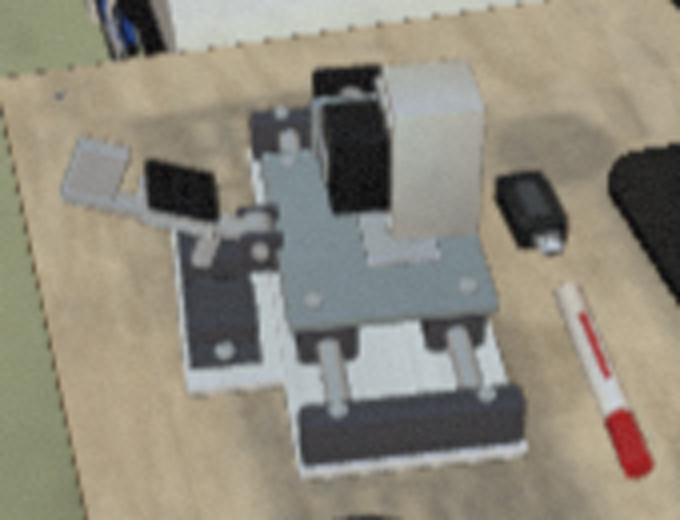

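View pics/z2.png

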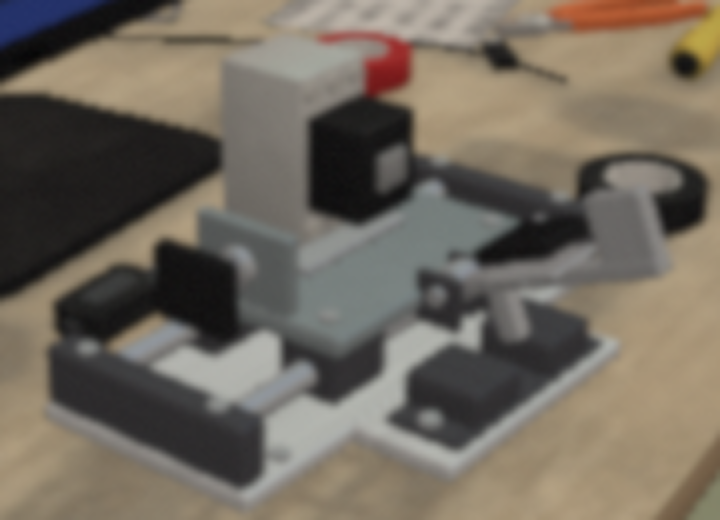

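```bash
cat > h.py <<'E'
from rig import *
import numpy as np,cv2
from scipy.optimize import least_squares
cal={"scene":(56.5634658052331,323.362,242.0148,[[0.6573,-0.4403,0.6116,-0.0001],[-0.7532,-0.4094,0.5149,-0.6741],[0.0237,-0.7991,-0.6007,0.613]]),
"side":(55.283040767623085,315.3188,241.33475,[[-1.0,0.0021,0.0079,0.5433],[-0.0066,0.3548,-0.9349,0.5387],[-0.0048,-0.9349,-0.3548,0.3967]])}
def proj(P,f,cx,cy,T):
    T=np.array(T);p=T[:3,:3].T@(P-T[:3,3]);F=240/np.tan(np.radians(f/2));return np.array([cx+F*p[0]/p[2],cy+F*p[1]/p[2]])
def lev(l,h,ang,y=0):
    a=.38-ang;return np.array([-60-l*np.cos(a)+h*np.sin(a),y,48+l*np.sin(a)+h*np.cos(a)])
def world(p,q,s=0):
    x,y,t=q[:3];c,n=np.cos(t),np.sin(t);p=np.array(p)/1e3;Y=p[1]+s
    return np.array([x+c*p[0]-n*Y,y+n*p[0]+c*Y,p[2]])
E
cat > fit.py <<'E'
from h import *
z1=lambda u,v:(u/4+215-.4,v/4+195-.4); z2=lambda u,v:(u/4+240-.4,v/4+220-.4)
obs=[("scene",0,(-55,-130,0),z1(303,475)),("scene",0,(55,-130,0),z1(524,453)),("scene",1,(-52,-70,48),z1(291,325)),("scene",1,(52,-70,48),z1(496,300)),
("scene",1,(-52,70,48),z1(264,155)),("scene",1,lev(45,20,0),z1(181,190)),
("side",0,(55,130,0),z2(48,412)),("side",0,(-55,130,0),z2(248,502)),("side",1,(20,100,81),z2(156,240)),("side",1,(-20,100,81),z2(238,272)),("side",1,(-20,100,47),z2(238,337)),("side",1,(20,100,47),z2(156,312)),("side",1,lev(102,31,0),z2(625,190))]
def res(q):return np.concatenate([proj(world(p,q,q[3]*m),*cal[c])-o for c,m,p,o in obs])
r=least_squares(res,[.55,.1,0,0],loss="soft_l1");q=r.x
print(q,np.degrees(q[2]));print(np.round(res(q).reshape(-1,2),1).tolist());np.save("q.npy",q)
for a in(0,.7):print(a,world(lev(45,20,a),q,q[3]),world(lev(89,20,a),q,q[3]))
print(world((0,100,64),q,q[3]))
E
python3 fit.py
```

```text
[ 0.53131203 -0.18641897 -0.67690854 -0.00208872] -38.78400260446131
[[-1.2, 2.7], [1.0, 1.7], [-0.7, 0.4], [1.4, 1.3], [-1.1, 0.3], [1.0, -0.5], [-0.5, 2.0], [-0.0, 3.4], [-0.3, -0.2], [-2.0, -1.2], [-1.5, 2.0], [0.4, 0.8], [5.6, -1.1]]
0 [ 0.45643989 -0.12893415  0.08326471] [ 0.42458802 -0.10333924  0.09958521]
0.7 [ 0.44503138 -0.11976673  0.05282921] [ 0.41247397 -0.09360486  0.03898828]
[ 0.5926423  -0.11009587  0.064     ]
```

```bash
sed -i 's/,("side",1,lev(102,31,0),z2(625,190))//' fit.py; python3 fit.py
cat >> h.py <<'E'
from scipy.spatial.transform import Rotation as Ro
def Rdown(ang): # tool y at world angle ang (rad), z down
    y=np.array([np.cos(ang),np.sin(ang),0]);z=np.array([0,0,-1.]);return np.c_[np.cross(y,z),y,z]
def goto(P,R):
    s=read_state();M=s["tcp_rot"];d=M.T@(np.array(P)-s["position"]);w=Ro.from_matrix(M.T@R).as_rotvec()
    print("shift",np.round(d/.3,3),"turn",np.round(np.degrees(w)/45,3),"rows",np.round([np.linalg.norm(d)/.0417,np.degrees(np.linalg.norm(w))/7.16],1))
E
python3 -c "
from h import *
q=np.load('q.npy');goto([.47,-.14,.26],Rdown(q[2]+np.pi/2))"
```

```text
[ 0.53161017 -0.18567258 -0.67259278 -0.00318411] -38.53672739466618
[[-1.0, 2.4], [1.1, 1.3], [-0.6, 0.6], [1.5, 1.4], [-1.3, 0.5], [0.9, -0.3], [-0.6, 2.4], [0.1, 3.8], [0.1, -0.2], [-1.5, -1.2], [-1.1, 2.0], [0.8, 0.8]]
0 [ 0.45580819 -0.12936825  0.08326471] [ 0.42384616 -0.10391103  0.09958521]
0.7 [ 0.44436023 -0.12025014  0.05282921] [ 0.41169021 -0.09422902  0.03898828]
[ 0.59192804 -0.10994232  0.064     ]
shift [-1.627 -1.923 -0.041] turn [-0.002 -0.     0.364] rows [18.1  2.3]
```

Emit:
{"name": "step_arm", "arguments": {"steps": [[-0.6,-0.7,0,0,0,0,1],[-0.6,-0.7,0,0,0,0,1],[-0.6,-0.7,0,0,0,0,1],[-0.6,-0.7,0,0,0,0,1],[-0.6,-0.7,0,0,0,0,1],[-0.6,-0.7,0,0,0,0,1],[-0.6,-0.7,0,0,0,0,1]]}}

```text
time_s: 0.68
position: [0.323, 0.3132, 0.2472]
tcp_rot: [[-0.926, 0.378, -0.001], [0.378, 0.926, -0.002], [0.0, -0.002, -1.0]]
force: [0.4, -0.1, 0.8]
opening: 0.556
grasp_force: 0.0
```

Emit:
{"name": "step_arm", "arguments": {"steps": [[-0.6,-0.7,0,0,0,0,1],[-0.6,-0.7,0,0,0,0,1],[-0.6,-0.7,0,0,0,0,1],[-0.6,-0.7,0,0,0,0,1],[-0.6,-0.7,0,0,0,0,1],[-0.6,-0.7,0,0,0,0,1],[-0.6,-0.7,0,0,0,0,1]]}}

```text
time_s: 1.27
position: [0.4118, 0.0508, 0.2476]
tcp_rot: [[-0.925, 0.379, 0.001], [0.379, 0.925, -0.001], [-0.001, -0.0, -1.0]]
force: [0.9, 0.6, 0.6]
opening: 0.042
grasp_force: 0.0
```

Emit:
{"name": "step_arm", "arguments": {"steps": [[-0.427,-0.523,-0.04,0,0,0.364,1],[-0.427,-0.523,-0.04,0,0,0.364,1],[-0.427,-0.523,-0.04,0,0,0.364,1],[-0.427,-0.523,-0.04,0,0,0.364,1],[-0.427,-0.523,-0.04,0,0,0.364,1],[-0.427,-0.523,-0.04,0,0,0.364,1],[-0.427,-0.523,-0.04,0,0,0.364,1],[-0.427,-0.523,-0.04,0,0,0.364,1]]}}

```text
time_s: 1.93
position: [0.4692, -0.1389, 0.2589]
tcp_rot: [[-0.782, 0.624, -0.002], [0.624, 0.782, 0.002], [0.003, 0.0, -1.0]]
force: [0.5, -0.3, -0.7]
opening: 0.01
grasp_force: 0.0
```

Run:
```python
from h import *
import pickle
s=read_state();c=capture("wrist");cv2.imwrite("pics/w0.png",c["image"][:,:,::-1])
pickle.dump((s,{k:v for k,v in c.items()}),open("w0.pkl","wb"))
print(s["position"],s["force"],s["joint_positions"],np.round(c["T_tool_cam"],4).tolist())
q=np.load('q.npy');T=np.eye(4);T[:3,:3]=s["tcp_rot"];T[:3,3]=s["position"];W=T@c["T_tool_cam"];k=(c["vertical_fov"],c["cx"],c["cy"],W)
for n,p,m in[("tread",lev(45,20,0),1),("tab",lev(89,20,0),1),("bump",(0,100,81),1),("b--",(-55,-130,0),0),("b-+",(-55,130,0),0),("d-+",(-52,70,48),1),("d--",(-52,-70,48),1)]:print(n,proj(world(p,q,q[3]*m),*k).round(1))
```

```text
[ 0.46917301 -0.13893461  0.2589275 ] [ 0.47396814 -0.26936332 -0.6596262 ] [-2.96219171e+01  1.89739647e+01  1.00259737e+02  2.88797015e-02
  6.09179825e+01 -8.10478248e+01] [[0.0008, -0.9669, -0.2553, 0.0698], [1.0, 0.001, -0.0007, 0.0003], [0.0009, -0.2553, 0.9669, -0.138], [0.0, 0.0, 0.0, 1.0]]
tread [313.  209.4]
tab [312.8 155.3]
bump [434.7 322.6]
b-- [183.5 235.1]
b-+ [449.7 235.1]
d-+ [393.9 251. ]
d-- [232.4 251. ]
```

View pics/w0.png

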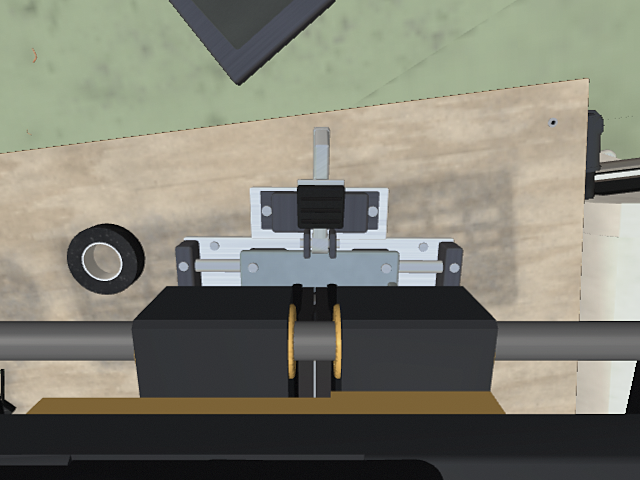

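Wrist view: tread centred at (321,206), tab outer top edge at (321,127), deck front corners at (241,251) and (399,251), all about 7 px right of the prediction. I'll refit with these added.

```bash
cat > fit2.py <<'E'
import pickle
exec(open("fit.py").read().split("def res")[0])
s,c=pickle.load(open("w0.pkl","rb"));T=np.eye(4);T[:3,:3]=s["tcp_rot"];T[:3,3]=s["position"]
cal["w"]=(c["vertical_fov"],c["cx"],c["cy"],T@c["T_tool_cam"])
n=len(obs)
obs+=[("w",1,(-52,-70,48),(241,251)),("w",1,(-52,70,48),(399,251)),("w",1,lev(45,20,0),(321,206)),("w",1,lev(102,31,0),(321,127))]
def res(q,w=2):return np.concatenate([(proj(world(p,q,q[3]*m),*cal[k])-o)*(w if k=="w" else 1) for k,m,p,o in obs])
r=least_squares(res,[.53,-.18,-.67,0],loss="soft_l1");q=r.x
print(q,np.degrees(q[2]));print(np.round(res(q,1).reshape(-1,2),1).tolist());np.save("q.npy",q)
for a in(0,.7):print(a,world(lev(45,20,a),q,q[3]),world(lev(89,20,a),q,q[3]))
print(world((0,100,64),q,q[3]))
E
python3 fit2.py
```

```text
[ 0.53052702 -0.18418103 -0.67979017  0.00077725] -38.94910764837076
[[-2.5, 2.3], [-0.3, 1.4], [-2.1, -1.0], [-0.1, 0.1], [-2.1, -0.8], [-0.2, -1.8], [-0.3, 2.6], [0.2, 4.2], [-1.3, 0.9], [-2.9, 0.0], [-2.5, 3.4], [-0.6, 2.0], [-3.1, -2.6], [0.5, -1.4], [-1.3, 1.1], [0.1, 14.1]]
0 [ 0.45762248 -0.12425182  0.08326471] [ 0.4258445  -0.09856522  0.09958521]
0.7 [ 0.44624044 -0.11505155  0.05282921] [ 0.41375855 -0.08879597  0.03898828]
[ 0.59387861 -0.1058061   0.064     ]
```

```bash
python3 - >>/dev/null <<'E'
E
cat > t.py <<'E'
exec(open("fit2.py").read().split("def res")[0]);q=np.load("q.npy")
for a in(-.1,0,.1):
  for l in(76,102,115):
    print(a,l,[proj(world(lev(l,31,a),q,q[3]),*cal[k]).round(1) for k in("scene","side","w")])
E
python3 t.py
python3 - <<'E'
import cv2
a=cv2.imread("pics/w0.png")[110:270,240:410];cv2.imwrite("pics/w0z.png",cv2.resize(a,(637,600),interpolation=cv2.INTER_CUBIC))
E
```

```text
Traceback (most recent call last):
  File "t.py", line 1, in <module>
    exec(open("fit2.py").read().split("def res")[0]);q=np.load("q.npy")
    ~~~~^^^^^^^^^^^^^^^^^^^^^^^^^^^^^^^^^^^^^^^^^^^^
SyntaxError: unterminated string literal (detected at line 2)
```

View pics/w0z.png

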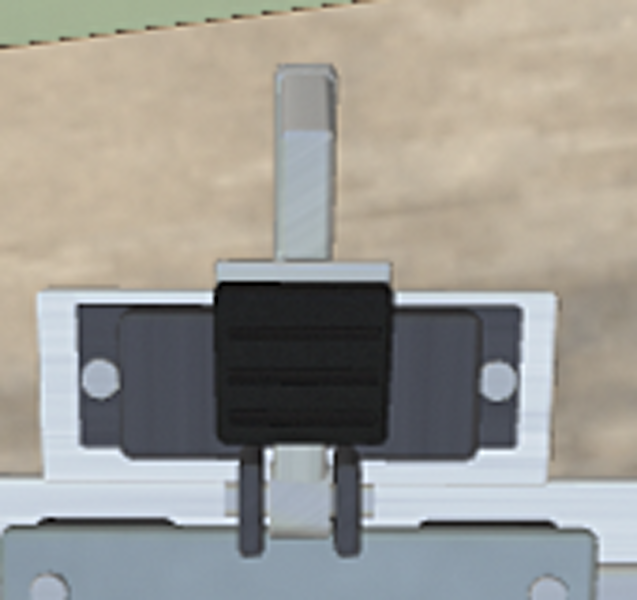

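```bash
python3 -c "
from h import *
q=np.load('q.npy');goto(np.r_[world(lev(45,20,0),q,q[3])[:2],.125],Rdown(q[2]+np.pi/2));np.set_printoptions(4)
for a in np.arange(0,.75,.1):p=lev(45,20,a);print(a,p[[0,2]])"
```

```text
shift [0.058 0.013 0.447] turn [-0.    -0.003  0.01 ] rows [3.2 0.1]
0.0 [-94.3715  83.2647]
0.1 [-97.7204  79.6571]
0.2 [-100.6924   75.7332]
0.30000000000000004 [-103.2578   71.5322]
0.4 [-105.391    67.0961]
0.5 [-107.0706   62.4691]
0.6000000000000001 [-108.28     57.6976]
0.7000000000000001 [-109.0069   52.8292]
```

Emit:
{"name": "step_arm", "arguments": {"steps": [[0.058,0.016,0.2,0,0,0,1],[0.058,0.016,0.32,0,0,0,1],[0.058,0.016,0.42,0,0,0,1],[0.058,0.016,0.447,0,0,0,1],[0.058,0.016,0.447,0,0,0,1],[0.058,0.016,0.447,0,0,0,1]]}}

```text
time_s: 2.48
position: [0.4589, -0.1234, 0.1252]
tcp_rot: [[-0.783, 0.621, -0.002], [0.621, 0.783, 0.001], [0.002, -0.0, -1.0]]
force: [0.1, -0.2, 0.9]
opening: 0.006
grasp_force: 0.0
```

Emit:
{"name": "step_arm", "arguments": {"steps": [[0,0,0.01,0,0,0,1],[0,0,0.02,0,0,0,1],[0,0,0.03,0,0,0,1],[0.003,0,0.036,0,0,0,1],[0.006,0,0.042,0,0,0,1],[0.009,0,0.048,0,0,0,1],[0.012,0,0.054,0,0,0,1],[0.015,0,0.06,0,0,0,1]]}}

```text
time_s: 3.15
position: [0.4561, -0.1222, 0.108]
tcp_rot: [[-0.782, 0.623, 0.001], [0.623, 0.782, -0.0], [-0.001, 0.0, -1.0]]
force: [-0.4, 1.1, 7.6]
opening: 0.001
grasp_force: 3.2
```

Emit:
{"name": "step_arm", "arguments": {"steps": [[0.003,0,0.006,0,0,0,1],[0.006,0,0.012,0,0,0,1],[0.009,0,0.018,0,0,0,1],[0.011,0,0.024,0,0,0,1],[0.014,0,0.03,0,0,0,1],[0.016,0,0.036,0,0,0,1],[0.019,0,0.041,0,0,0,1],[0.021,0,0.046,0,0,0,1]]}}

```text
time_s: 3.82
position: [0.4502, -0.1176, 0.0939]
tcp_rot: [[-0.782, 0.623, -0.001], [0.623, 0.782, 0.001], [0.002, 0.0, -1.0]]
force: [-1.4, 2.1, 6.2]
opening: 0.009
grasp_force: 3.1
```

Emit:
{"name": "step_arm", "arguments": {"steps": [[0.002,0,0.005,0,0,0,1],[0.004,0,0.01,0,0,0,1],[0.006,0,0.015,0,0,0,1],[0.008,0,0.02,0,0,0,1],[0.009,0,0.024,0,0,0,1],[0.01,0,0.028,0,0,0,1],[0.01,0,0.032,0,0,0,1],[0.01,0,0.034,0,0,0,1]]}}

```text
time_s: 4.48
position: [0.4477, -0.1155, 0.0839]
tcp_rot: [[-0.782, 0.623, -0.002], [0.623, 0.782, 0.001], [0.002, -0.0, -1.0]]
force: [-0.7, 3.0, 8.2]
opening: 0.004
grasp_force: 4.2
```

Emit:
{"name": "step_arm", "arguments": {"steps": [[0.002,0,0.004,0,0,0,1],[0.004,0,0.008,0,0,0,1],[0.006,0,0.012,0,0,0,1],[0.008,0,0.015,0,0,0,1],[0.01,0,0.018,0,0,0,1],[0.01,0,0.02,0,0,0,1],[0.01,0,0.02,0,0,0,1]]}}

```text
time_s: 5.07
position: [0.4466, -0.1146, 0.078]
tcp_rot: [[-0.782, 0.623, 0.001], [0.623, 0.782, -0.0], [-0.001, 0.0, -1.0]]
force: [-0.6, 1.2, 7.0]
opening: 0.005
grasp_force: 3.4
```

Emit:
{"name": "step_arm", "arguments": {"steps": [[0,0,0.002,0,0,0,1],[0,0,0.004,0,0,0,1],[0,0,0.006,0,0,0,1],[0,0,0.007,0,0,0,1],[0,0,0.007,0,0,0,1]]}}

```text
time_s: 5.48
position: [0.4467, -0.1147, 0.0762]
tcp_rot: [[-0.782, 0.623, 0.001], [0.623, 0.782, -0.001], [-0.001, 0.0, -1.0]]
force: [-1.3, 0.4, 10.6]
opening: 0.003
grasp_force: 5.1
```

Emit:
{"name": "step_arm", "arguments": {"steps": [[0,0,0.002,0,0,0,1],[0,0,0.004,0,0,0,1],[0,0,0.004,0,0,0,1],[0,0,0.004,0,0,0,1]]}}

```text
time_s: 5.82
position: [0.4469, -0.1148, 0.0754]
tcp_rot: [[-0.782, 0.623, 0.002], [0.623, 0.782, -0.001], [-0.002, 0.0, -1.0]]
force: [-0.9, 0.7, 13.1]
opening: 0.004
grasp_force: 6.6
```

Emit:
{"name": "step_arm", "arguments": {"steps": [[0,0,0.002,0,0,0,1],[0,0,0.004,0,0,0,1],[0,0,0.004,0,0,0,1],[0,0,0.004,0,0,0,1]]}}

```text
time_s: 6.15
position: [0.4471, -0.1149, 0.0745]
tcp_rot: [[-0.782, 0.623, 0.003], [0.623, 0.782, -0.001], [-0.003, 0.0, -1.0]]
force: [-2.2, 1.2, 16.8]
opening: 0.004
grasp_force: 8.1
```

Emit:
{"name": "step_arm", "arguments": {"steps": [[0,0,-0.05,0,0,0,1],[0,0,-0.17,0,0,0,1],[0,0,-0.3,0,0,0,1],[0,0,-0.43,0,0,0,1],[-0.1,0,-0.55,0,0,0,1],[-0.15,0,-0.6,0,0,0,1],[-0.15,0,-0.6,0,0,0,1],[-0.15,0,-0.6,0,0,0,1]]}}

```text
time_s: 6.82
position: [0.4822, -0.1431, 0.2538]
tcp_rot: [[-0.782, 0.624, 0.002], [0.624, 0.782, -0.001], [-0.002, 0.0, -1.0]]
force: [-0.9, 0.1, -0.4]
opening: 0.006
grasp_force: 0.0
```

```bash
cat > look.py <<'E'
from h import *
import pickle,sys
n=sys.argv[1];A=float(sys.argv[2])
s=read_state();c=capture("wrist");cv2.imwrite(f"pics/{n}.png",cv2.resize(c["image"][80:300,200:500,::-1],(800,587),interpolation=cv2.INTER_CUBIC))
q=np.load('q.npy');T=np.eye(4);T[:3,:3]=s["tcp_rot"];T[:3,3]=s["position"];k=(c["vertical_fov"],c["cx"],c["cy"],T@c["T_tool_cam"])
print(s["position"],s["force"])
f=lambda p,m:((proj(world(p,q,q[3]*m),*k)-[200,80])*2.667).round(0)
for m,p,l in[(1,lev(45,20,A),"tread"),(1,lev(102,31,A),"tabout"),(1,lev(76,31,A),"tabin"),(1,(-52,-70,48),"d--"),(1,(-52,70,48),"d-+"),(1,(0,100,81),"bump")]:print(l,f(p,m))
E
python3 look.py w1 0.7; python3 -c "
from h import *
q=np.load('q.npy');goto(np.r_[world((0,155,0),q,q[3])[:2],.22],Rdown(q[2]))"
```

```text
[ 0.48217594 -0.14310877  0.25379703] [-0.91525058  0.09800186 -0.39374284]
tread [303. 231.]
tabout [304.  30.]
tabin [303. 117.]
d-- [ 81. 411.]
d-+ [522. 414.]
bump [632. 609.]
shift [-0.222  0.513  0.107] turn [-3.000e-03 -2.000e-03  2.009e+00] rows [ 4.1 12.6]
```

View pics/w1.png

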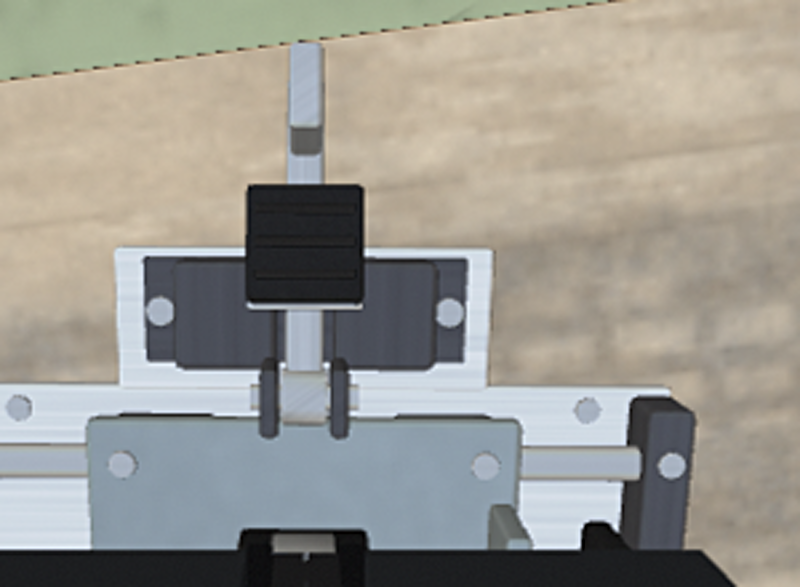

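Lever is down: the tab's inner face is now visible at (306,138), the deck is unmoved, and everything sits about 3 mm towards +x of prediction. Next, the bumper.

Emit:
{"name": "step_arm", "arguments": {"steps": [[-0.222,0.513,0.107,0,0,1,1],[-0.222,0.513,0.107,0,0,1,1],[-0.222,0.513,0.107,0,0,1,1],[-0.222,0.513,0.107,0,0,1,1],[-0.222,0.513,0.107,0,0,1,1],[-0.222,0.513,0.107,0,0,1,1],[-0.222,0.513,0.107,0,0,1,1],[-0.222,0.513,0.107,0,0,1,1]]}}

```text
time_s: 7.53
position: [0.6271, -0.0622, 0.2175]
tcp_rot: [[-0.113, 0.994, -0.007], [0.994, 0.113, 0.002], [0.003, -0.007, -1.0]]
force: [0.7, 0.5, 0.1]
opening: 0.002
grasp_force: 0.0
```

Emit:
{"name": "step_arm", "arguments": {"steps": [[0,0,0,0,0,1,1],[0,0,0,0,0,1,1],[0,0,0,0,0,1,1],[0,0,0,0,0,1,1],[0,0,0,0,0,1,1],[0,0,0,0,0,1,1],[0,0,0,0,0,1,1],[0,0,0,0,0,1,1]]}}

```text
time_s: 8.2
position: [0.6276, -0.0632, 0.2191]
tcp_rot: [[0.623, 0.783, -0.004], [0.783, -0.623, 0.001], [-0.002, -0.004, -1.0]]
force: [-0.1, 0.6, -0.1]
opening: 0.009
grasp_force: 0.0
```

```bash
python3 -c "
from h import *
q=np.load('q.npy');print(read_state()['joint_positions'],read_state()['force']);goto(np.r_[world((2,145,0),q,q[3])[:2],.083],Rdown(q[2]))"
```

```text
[-1.58886351e+01  3.25726216e+01  8.26595992e+01  3.05073241e-03
  6.50292713e+01  2.26180925e+01] [-0.13945406  0.59222709 -0.10234428]
shift [-0.03   0.01   0.454] turn [-0.005  0.002  0.01 ] rows [3.3 0.1]
```

Emit:
{"name": "step_arm", "arguments": {"steps": [[-0.03,0.01,0.13,0,0,0.01,1],[-0.03,0.01,0.25,0,0,0.01,1],[-0.03,0.01,0.36,0,0,0.01,1],[-0.03,0.01,0.44,0,0,0.01,1],[-0.03,0.01,0.455,0,0,0.01,1],[-0.03,0.01,0.455,0,0,0.01,1]]}}

```text
time_s: 8.7
position: [0.6239, -0.072, 0.0817]
tcp_rot: [[0.628, 0.778, -0.006], [0.778, -0.628, 0.002], [-0.002, -0.006, -1.0]]
force: [0.2, 0.2, 0.1]
opening: 0.004
grasp_force: 0.0
```

Emit:
{"name": "step_arm", "arguments": {"steps": [[-0.03,0,0,0,0,0,1],[-0.05,0,0,0,0,0,1],[-0.065,0,0,0,0,0,1],[-0.075,0,0,0,0,0,1],[-0.08,0,0,0,0,0,1],[-0.08,0,0,0,0,0,1]]}}

```text
time_s: 9.2
position: [0.6113, -0.0918, 0.0853]
tcp_rot: [[0.63, 0.777, 0.001], [0.777, -0.63, -0.0], [0.0, 0.001, -1.0]]
force: [0.9, 0.0, -0.2]
opening: 0.005
grasp_force: 0.0
```

```bash
python3 -c "
from h import *
q=np.load('q.npy');s=read_state();t=q[2];d=s['position'][:2]-world((0,0,0),q,q[3])[:2];print('sled frame',d@[np.cos(t),np.sin(t)],d@[-np.sin(t),np.cos(t)],s['position'],s['force'])
c=capture('side');cv2.imwrite('pics/s1.png',cv2.resize(c['image'][200:360,230:430,::-1],(750,600),interpolation=cv2.INTER_CUBIC))"
```

```text
sled frame 0.004766669797482791 0.12180589029770703 [ 0.61129351 -0.09184402  0.08525639] [ 0.93065573  0.01743369 -0.19767533]
```

View pics/s1.png

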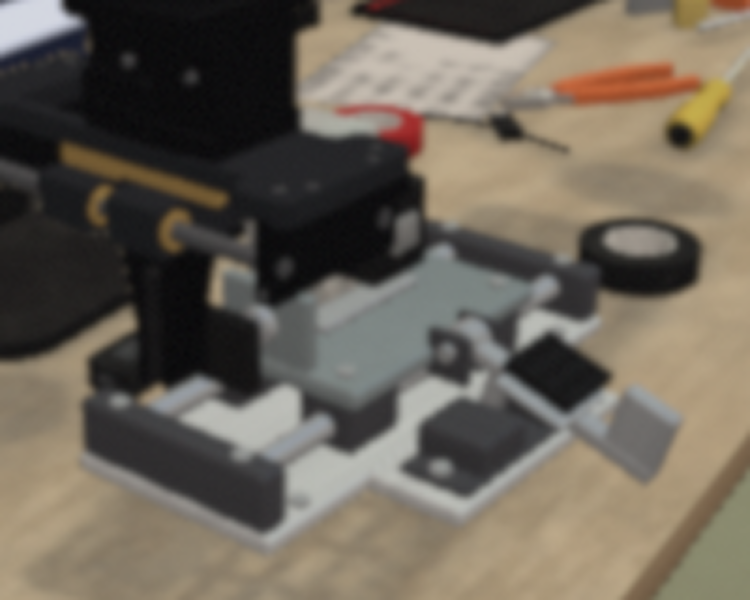

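Emit:
{"name": "step_arm", "arguments": {"steps": [[-0.005,-0.005,0.006,0,0,0,1],[-0.01,-0.007,0.012,0,0,0,1],[-0.015,-0.007,0.012,0,0,0,1],[-0.02,-0.007,0.012,0,0,0,1],[-0.024,-0.007,0.012,0,0,0,1],[-0.028,-0.007,0.012,0,0,0,1]]}}

```text
time_s: 9.75
position: [0.6043, -0.0965, 0.0807]
tcp_rot: [[0.629, 0.777, -0.0], [0.777, -0.629, -0.0], [-0.0, -0.0, -1.0]]
force: [0.8, -0.7, 0.4]
opening: 0.003
grasp_force: 0.0
```

Emit:
{"name": "step_arm", "arguments": {"steps": [[-0.003,0,0,0,0,0,1],[-0.006,0,0,0,0,0,1],[-0.009,0,0,0,0,0,1],[-0.012,0,0,0,0,0,1],[-0.012,0,0,0,0,0,1]]}}

```text
time_s: 10.17
position: [0.6023, -0.099, 0.0808]
tcp_rot: [[0.63, 0.777, 0.001], [0.777, -0.63, 0.0], [0.001, 0.0, -1.0]]
force: [0.7, 2.6, -0.9]
opening: 0.002
grasp_force: 1.0
```

Emit:
{"name": "step_arm", "arguments": {"steps": [[-0.003,0,0,0,0,0,1],[-0.006,0,0,0,0,0,1],[-0.009,0,0,0,0,0,1],[-0.009,0,0,0,0,0,1]]}}

```text
time_s: 10.5
position: [0.6003, -0.1014, 0.0808]
tcp_rot: [[0.629, 0.777, 0.0], [0.777, -0.629, -0.0], [-0.0, 0.0, -1.0]]
force: [2.4, 2.1, 0.2]
opening: 0.004
grasp_force: 1.1
```

Emit:
{"name": "step_arm", "arguments": {"steps": [[-0.003,0,0,0,0,0,1],[-0.006,0,0,0,0,0,1],[-0.008,0,0,0,0,0,1],[-0.008,0,0,0,0,0,1]]}}

```text
time_s: 10.83
position: [0.5992, -0.1028, 0.0809]
tcp_rot: [[0.63, 0.777, 0.001], [0.777, -0.63, 0.001], [0.001, 0.0, -1.0]]
force: [2.1, 4.9, -0.3]
opening: 0.004
grasp_force: 2.6
```

Emit:
{"name": "step_arm", "arguments": {"steps": [[-0.003,0,0,0,0,0,1],[-0.005,0,0,0,0,0,1],[-0.005,0,0,0,0,0,1]]}}

```text
time_s: 11.08
position: [0.5989, -0.1034, 0.0809]
tcp_rot: [[0.63, 0.777, 0.002], [0.777, -0.63, 0.002], [0.003, 0.001, -1.0]]
force: [4.1, 6.3, -0.3]
opening: 0.006
grasp_force: 3.8
```

Emit:
{"name": "step_arm", "arguments": {"steps": [[-0.003,0,0,0,0,0,1],[-0.006,0,0,0,0,0,1],[-0.009,0,0,0,0,0,1],[-0.01,0,0,0,0,0,1],[-0.01,0,0,0,0,0,1]]}}

```text
time_s: 11.5
position: [0.598, -0.1045, 0.081]
tcp_rot: [[0.631, 0.776, 0.005], [0.776, -0.631, 0.003], [0.005, 0.002, -1.0]]
force: [6.9, 10.7, -0.9]
opening: 0.007
grasp_force: 6.2
```

Emit:
{"name": "step_arm", "arguments": {"steps": [[-0.002,0,0,0,0,0,1],[-0.004,0,0,0,0,0,1],[-0.004,0,0,0,0,0,1],[-0.004,0,0,0,0,0,1],[-0.004,0,0,0,0,0,1],[-0.004,0,0,0,0,0,1],[-0.004,0,0,0,0,0,1],[-0.004,0,0,0,0,0,1]]}}

```text
time_s: 12.17
position: [0.5976, -0.1049, 0.081]
tcp_rot: [[0.631, 0.776, 0.005], [0.776, -0.631, 0.004], [0.006, 0.002, -1.0]]
force: [8.1, 12.7, -1.1]
opening: 0.003
grasp_force: 7.1
```

Emit:
{"name": "step_arm", "arguments": {"steps": [[0,0,0,0,0,0,1],[0,0,0,0,0,0,1],[0,0,0,0,0,0,1],[0,0,0,0,0,0,1],[0,0,0,0,0,0,1],[0,0,0,0,0,0,1],[0,0,0,0,0,0,1],[0,0,0,0,0,0,1]]}}

```text
time_s: 12.83
position: [0.5977, -0.1049, 0.0811]
tcp_rot: [[0.631, 0.776, 0.006], [0.776, -0.631, 0.004], [0.006, 0.002, -1.0]]
force: [8.2, 11.7, -1.6]
opening: 0.005
grasp_force: 7.1
```

Emit:
{"name": "step_arm", "arguments": {"steps": [[0.01,0,0,0,0,0,1],[0.03,0,0,0,0,0,1],[0.06,0,0,0,0,0,1],[0.1,0,0,0,0,0,1],[0.14,0,-0.05,0,0,0,1],[0.14,0,-0.18,0,0,0,1],[0.14,0,-0.32,0,0,0,1],[0.14,0,-0.45,0,0,0,1]]}}

```text
time_s: 13.5
position: [0.6214, -0.0745, 0.2168]
tcp_rot: [[0.629, 0.778, -0.002], [0.778, -0.629, -0.0], [-0.002, -0.002, -1.0]]
force: [0.7, 0.1, 0.4]
opening: 0.0
grasp_force: 0.0
```

Emit:
{"name": "step_arm", "arguments": {"steps": [[0,0,-0.12,0,0,-1,1],[0,0,-0.12,0,0,-1,1],[0,0,-0.12,0,0,-1,1],[0,0,-0.12,0,0,-1,1],[0,0,-0.12,0,0,-1,1],[0,0,-0.12,0,0,-1,1],[0,0,-0.12,0,0,-1,1],[0,0,-0.12,0,0,-1,1]]}}

```text
time_s: 14.17
position: [0.6215, -0.0749, 0.2516]
tcp_rot: [[-0.105, 0.994, -0.001], [0.994, 0.105, -0.001], [-0.0, -0.001, -1.0]]
force: [0.3, -0.2, -0.3]
opening: 0.0
grasp_force: 0.0
```

```bash
python3 -c "
from h import *
q=np.load('q.npy');goto(np.r_[.4822,-.1431,.254],Rdown(q[2]+np.pi/2))"
```

```text
shift [-0.177 -0.486 -0.007] turn [-0.001 -0.    -1.   ] rows [3.7 6.3]
```

Emit:
{"name": "step_arm", "arguments": {"steps": [[-0.177,-0.486,-0.007,0,0,-1,0],[-0.177,-0.486,-0.007,0,0,-1,0],[-0.177,-0.486,-0.007,0,0,-1,0],[-0.177,-0.486,-0.007,0,0,-1,0],[-0.177,-0.486,-0.007,0,0,-1,0],[-0.177,-0.486,-0.007,0,0,-1,0],[-0.177,-0.486,-0.007,0,0,-1,0],[-0.177,-0.486,-0.007,0,0,-1,0]]}}

```text
time_s: 14.83
position: [0.482, -0.1433, 0.2541]
tcp_rot: [[-0.776, 0.63, -0.0], [0.63, 0.776, -0.0], [-0.0, -0.0, -1.0]]
force: [0.3, -0.0, 0.1]
opening: 0.474
grasp_force: 0.0
```

```bash
python3 look.py w2 0.7
```

```text
[ 0.48202293 -0.14332899  0.25407321] [ 0.34331023 -0.02301328  0.09839012]
tread [303. 233.]
tabout [303.  32.]
tabin [303. 119.]
d-- [ 83. 414.]
d-+ [524. 414.]
bump [636. 607.]
```

View pics/w2.png

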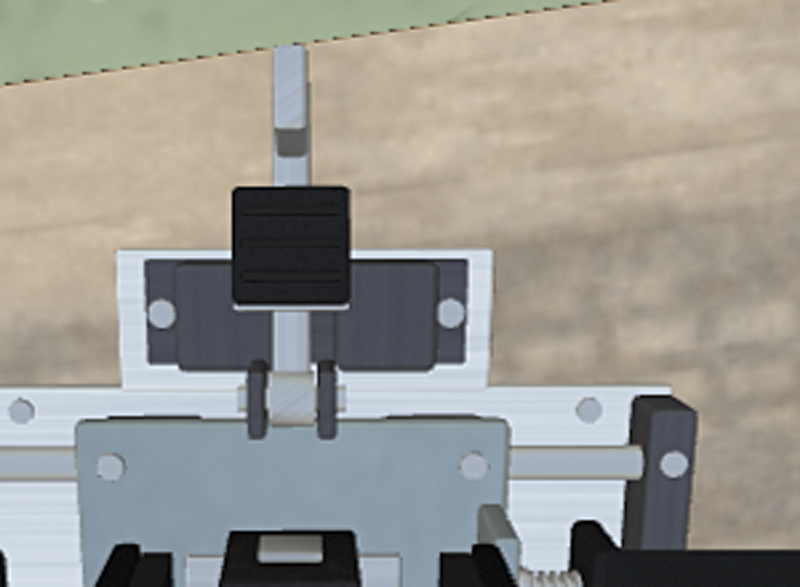

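```bash
python3 -c "
from h import *
q=np.load('q.npy');p=lev(89,20,.7)+[2.5,-3.8,0];P=world(p,q,q[3]);print(P);goto(np.r_[P[:2],.051],Rdown(q[2]+np.pi/2))
for a in np.arange(.7,-.05,-.1):print(round(a,1),(lev(89,26,a)-lev(89,26,.7))[[0,2]].round(1), (lev(89,26,a)-lev(89,26,.7))[[0,2]]/300)"
```

```text
[ 0.41331401 -0.09332283  0.03898828]
shift [ 0.283 -0.016  0.677] turn [-0.     0.    -0.004] rows [5.3 0. ]
0.7 [0. 0.] [0. 0.]
0.6 [0.1 9.3] [0.00043947 0.03089067]
0.5 [ 1.2 18.5] [0.00396066 0.06158314]
0.4 [ 3.2 27.5] [0.01052839 0.09177074]
0.3 [ 6.  36.3] [0.02007704 0.12115185]
0.2 [ 9.8 44.8] [0.03251121 0.1494329 ]
0.1 [14.3 52.9] [0.04770665 0.17633132]
0.0 [19.7 60.5] [0.06551154 0.20157835]
```

Emit:
{"name": "step_arm", "arguments": {"steps": [[0.12,-0.01,0.02,0,0,0,0],[0.25,-0.016,0.06,0,0,0,0],[0.283,-0.016,0.18,0,0,0,0],[0.283,-0.016,0.3,0,0,0,0],[0.283,-0.016,0.42,0,0,0,0],[0.283,-0.016,0.5,0,0,0,0],[0.283,-0.016,0.5,0,0,0,0]]}}

```text
time_s: 15.47
position: [0.4111, -0.0922, 0.1004]
tcp_rot: [[-0.776, 0.63, -0.008], [0.63, 0.776, 0.004], [0.009, -0.002, -1.0]]
force: [-0.3, 0.4, -0.6]
opening: 0.499
grasp_force: 0.0
```

Emit:
{"name": "step_arm", "arguments": {"steps": [[0,0,0.03,0,0,0,0],[0,0,0.07,0,0,0,0],[0,0,0.11,0,0,0,0],[0,0,0.14,0,0,0,0],[0,0,0.165,0,0,0,0],[0,0,0.177,0,0,0,0],[0,0,0.177,0,0,0,0]]}}

```text
time_s: 16.05
position: [0.4136, -0.0935, 0.0508]
tcp_rot: [[-0.777, 0.629, 0.0], [0.629, 0.777, -0.0], [-0.0, 0.0, -1.0]]
force: [-0.2, 0.0, -0.9]
opening: 0.5
grasp_force: 0.0
```

```bash
python3 -c "
from h import *
s=read_state();print(s['position'],s['force'],s['opening'])
q=np.load('q.npy');p=lev(89,20,.7)+[2.5,-3.8,0];P=world(p,q,q[3]);goto(np.r_[P[:2],.051],Rdown(q[2]+np.pi/2))
c=capture('side');cv2.imwrite('pics/s2.png',cv2.resize(c['image'][220:370,260:460,::-1],(800,600),interpolation=cv2.INTER_CUBIC))"
```

```text
[ 0.41358821 -0.0935069   0.05083573] [-0.1869937   0.01259188 -0.87941484] 0.49955226739713593
shift [ 0.001 -0.    -0.001] turn [ 0.     0.    -0.001] rows [0. 0.]
```

View pics/s2.png

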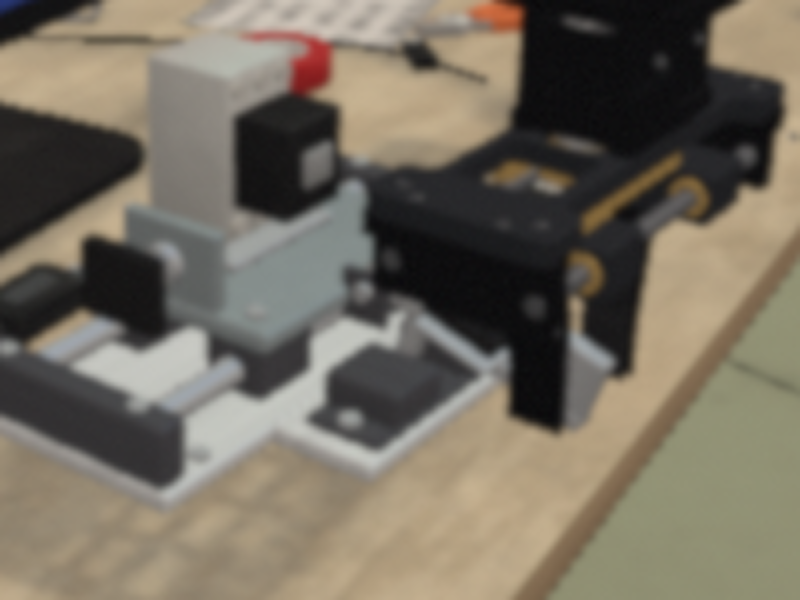

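The tab (575,385) stands between the two fingers (540,370 and 615,300). Closing.

Emit:
{"name": "step_arm", "arguments": {"steps": [[0,0,0,0,0,0,1],[0,0,0,0,0,0,1],[0,0,0,0,0,0,1],[0,0,0,0,0,0,1],[0,0,0,0,0,0,1],[0,0,0,0,0,0,1],[0,0,0,0,0,0,1],[0,0,0,0,0,0,1]]}}

```text
time_s: 16.77
position: [0.4132, -0.0934, 0.0508]
tcp_rot: [[-0.777, 0.629, 0.0], [0.629, 0.777, -0.0], [-0.0, -0.0, -1.0]]
force: [-0.4, -0.2, 1.1]
opening: 0.109
grasp_force: 30.0
```

Emit:
{"name": "step_arm", "arguments": {"steps": [[0,0,-0.01,0,0,0,1],[0,0,-0.021,0,0,0,1],[0,0,-0.031,0,0,0,1],[-0.001,0,-0.042,0,0,0,1],[-0.002,0,-0.052,0,0,0,1],[-0.004,0,-0.062,0,0,0,1],[-0.007,0,-0.077,0,0,0,1],[-0.01,0,-0.092,0,0,0,1]]}}

```text
time_s: 17.43
position: [0.4145, -0.0946, 0.0786]
tcp_rot: [[-0.777, 0.629, -0.002], [0.629, 0.777, 0.001], [0.003, -0.0, -1.0]]
force: [-1.1, 0.4, -9.0]
opening: 0.107
grasp_force: 30.0
```

Emit:
{"name": "step_arm", "arguments": {"steps": [[-0.003,0,-0.01,0,0,0,1],[-0.006,0,-0.02,0,0,0,1],[-0.01,0,-0.03,0,0,0,1],[-0.014,0,-0.039,0,0,0,1],[-0.018,0,-0.049,0,0,0,1],[-0.022,0,-0.058,0,0,0,1],[-0.028,0,-0.069,0,0,0,1],[-0.034,0,-0.08,0,0,0,1]]}}

```text
time_s: 18.1
position: [0.422, -0.1007, 0.1024]
tcp_rot: [[-0.777, 0.629, -0.003], [0.629, 0.777, 0.002], [0.004, -0.0, -1.0]]
force: [-3.7, 3.8, -6.4]
opening: 0.112
grasp_force: 30.0
```

Emit:
{"name": "step_arm", "arguments": {"steps": [[-0.003,0,-0.006,0,0,0,1],[-0.007,0,-0.012,0,0,0,1],[-0.011,0,-0.018,0,0,0,1],[-0.015,0,-0.024,0,0,0,1],[-0.018,0,-0.028,0,0,0,1],[-0.018,0,-0.028,0,0,0,1]]}}

```text
time_s: 18.6
position: [0.4264, -0.1042, 0.111]
tcp_rot: [[-0.777, 0.629, -0.003], [0.629, 0.777, 0.002], [0.003, -0.0, -1.0]]
force: [-3.2, 4.9, -3.0]
opening: 0.112
grasp_force: 30.0
```

Emit:
{"name": "step_arm", "arguments": {"steps": [[-0.002,0,-0.003,0,0,0,1],[-0.004,0,-0.006,0,0,0,1],[-0.005,0,-0.009,0,0,0,1],[-0.005,0,-0.009,0,0,0,1]]}}

```text
time_s: 18.93
position: [0.428, -0.1055, 0.1136]
tcp_rot: [[-0.777, 0.629, -0.002], [0.629, 0.777, 0.001], [0.002, -0.0, -1.0]]
force: [-2.8, 3.7, -3.5]
opening: 0.11
grasp_force: 30.0
```

Emit:
{"name": "step_arm", "arguments": {"steps": [[-0.002,0,-0.003,0,0,0,1],[-0.004,0,-0.006,0,0,0,1],[-0.006,0,-0.009,0,0,0,1],[-0.006,0,-0.009,0,0,0,1]]}}

```text
time_s: 19.27
position: [0.4282, -0.1059, 0.1144]
tcp_rot: [[-0.777, 0.629, -0.005], [0.629, 0.777, 0.003], [0.006, -0.001, -1.0]]
force: [-1.9, 5.3, -24.8]
opening: 0.113
grasp_force: 30.0
```

The lever is at its upper stop. I'll ease off, open and withdraw upwards.

Emit:
{"name": "step_arm", "arguments": {"steps": [[0.003,0,0.005,0,0,0,1],[0.003,0,0.006,0,0,0,1],[0.003,0,0.006,0,0,0,0],[0.003,0,0.006,0,0,0,0],[0.003,0,0.006,0,0,0,0],[0.003,0,0.006,0,0,0,0],[0.003,0,0.006,0,0,0,0],[0.003,0,0.006,0,0,0,0]]}}

```text
time_s: 19.93
position: [0.4305, -0.1072, 0.1149]
tcp_rot: [[-0.777, 0.629, 0.002], [0.629, 0.777, -0.001], [-0.003, 0.0, -1.0]]
force: [-0.6, -0.8, -0.3]
opening: 0.455
grasp_force: 0.0
```

Emit:
{"name": "step_arm", "arguments": {"steps": [[0,0,-0.03,0,0,0,0],[0,0,-0.08,0,0,0,0],[0,0,-0.16,0,0,0,0],[0,0,-0.28,0,0,0,0],[-0.1,0,-0.4,0,0,0,0],[-0.2,0,-0.47,0,0,0,0],[-0.23,0,-0.47,0,0,0,0],[-0.23,0,-0.47,0,0,0,0]]}}

```text
time_s: 20.6
position: [0.4867, -0.1527, 0.2575]
tcp_rot: [[-0.777, 0.63, 0.008], [0.63, 0.777, -0.005], [-0.009, 0.001, -1.0]]
force: [0.1, 0.1, -0.3]
opening: 0.501
grasp_force: 0.0
```

```bash
python3 look.py w3 0
```

```text
[ 0.48665523 -0.15272738  0.25753121] [ 0.14592836  0.06997363 -0.33026816]
tread [317. 253.]
tabout [319.  59.]
tabin [319. 163.]
d-- [ 96. 377.]
d-+ [536. 377.]
bump [648. 568.]
```

View pics/w3.png

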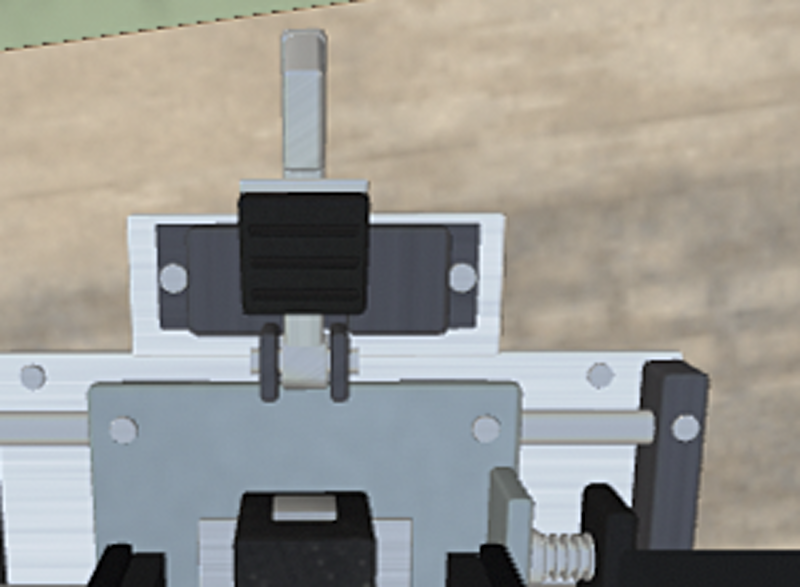

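The lever is raised as at the start (tread at (304,253), outer tab edge at (304,70), same offsets as the first view), and the sled is only about 4 mm from its start.

```bash
python3 -c "
from rig import *
print(hand_in())"
```

```text
the job is handed in; nothing more can be done
None
```

The job is done and handed in: I locked the lever with a press of about 17 N, the brake held a push of about 14.5 N for over half a second, and I lifted the lever back to its upper stop, leaving the sled about 4 mm from where it started.

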